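Put a router cutter away and latch its tray

TASK

Put the larger of the two router cutters back into the empty hole of the open cabinet tray, shank down and fully seated, and let go of it. Then press the tray in by its plywood front until its push-push catch holds, take the hand away and make sure it stays in; if it springs out again, press it again. Press with feeling, never harder than 20 N on tray or cabinet, and leave everything else as it stands.

Things in the scene. Friction and masses are not known exactly. Their poses are not given: they have to be found in the camera images.
- cutter: cutter to put away, the larger of the two standing in the rest: steel, 0.09 to 0.18 kg; shank diameter 12, 32 mm long, under a cylindrical head of diameter 28, 26 mm high (58 in all). Origin: centre of the shank's lower end; z up its axis. It stands upright in either hole of the rest, origin 18 mm above the bench; 10 mm of shank shows between head and wood, there as in the tray.
- cutter_head (a point): point on the cutter's axis 48 mm above the shank's end (10 mm below the top of the head): the height to grip it, from above
- small_cutter: the other cutter in the rest, to be left there: same shank, head only diameter 19 and 16 mm high (48 mm in all). Origin: lower end of the shank
- rest: oak rest, fixed to the bench, 110 (x) x 50 (y) x 40 mm high, with two holes of diameter 14, 22 mm deep, at x = -30 and +30 mm. Origin: centre of its underside; x along its length. May stand on either side of the cabinet.
- cabinet: low green sheet-steel cabinet, fixed, 250 mm deep (x), 390 wide (y), 86 high, with three bays. The outer trays are shut and stay so, their plywood fronts stand 19 mm out; the middle tray is the task's. Origin: on the bench, in the plane of the open face (robot's side), middle of the middle bay; x into the cabinet, square to the face, y left, z up.
- tray (a joint): how far the middle tray is out, m (0: back of its front panel against the cabinet's face). Starts 0.085 to 0.105 out, slides along the cabinet's -x, at most 0.115, friction about 1 N. The catch is set by a hidden screw, differently each time: it holds the tray at some reading between 0.007 and 0.022, after a press about 5 mm deeper than that. Not caught, the tray springs out to 0.033 to 0.06.
- tray_front (a point): point to press, on the outer face of the tray's plywood front, midway along it, 55 mm above the bench. The front is 120 wide, 12 thick, from 4 to 82 mm above the bench. Axes as the cabinet's; press along +x. The push-push catch's spring resists with 3 to 11 N over the last 25 to 40 mm and eases at the click; then a buffer of 8 N per mm begins: 13 to 17 N at the end is enough.
- case_edge (a point): middle of the cabinet's front top edge, 86 mm above the bench, above the middle bay; axes as the cabinet's. When the catch holds the tray and it is pressed again, some 7 mm past rest (19 N or so), the catch frees it and it springs out; a further press catches it again.
- tray_hole (a point): centre of the mouth of the tray's empty hole, 34 mm above the bench, 52 mm behind tray_front along x; diameter 14 with a 1.5 mm chamfer, 22 mm deep to a flat bottom. Wood and tray walls are level with the mouth. Two fixed smaller cutters stand in the tray 40 mm behind it, 34 mm to either side, at most 30 mm above the wood. z up.
- tape: roll of paper tape, diameter 96, 25 mm high, lying flat on the bench
- push_block: wooden push block with a raised handle, 120 x 45 x 62 mm; stands on the bench, may be on either side
- spanner: open-ended spanner, 160 mm, lying on the bench
- glue: white plastic glue bottle, diameter 60, 170 mm high
- wax: flat metal wax tin, diameter 84, 50 mm high
- fence: aluminium fence profile, 300 x 50 x 44 mm
- offcut: plywood offcut, 160 x 70 x 18 mm

How it is judged:
On the way, in this order (a step that is already met when the one before it is completed fails the run):
1. the cutter stands seated in the tray's hole and has been let go, the tray still out (horizontal distance between cutter and tray_hole below 0.004 m and z of cutter in the frame of tray_hole below -0.017 m and angle between cutter's own z axis and vertical below 0.15 rad and contact force between the fingers and cutter below 0.1 N and value of joint tray above 0.06 m), for 0.2 s.
2. the tray is held in by its catch with the hand off it (value of joint tray below 0.026 m and contact force between each of the arm, the fingers and cabinet below 0.1 N), for 0.8 s.
At the end, for the whole second after the job is handed in: The tray is held in by its catch (reading below 0.026 m, at rest) with nothing touching tray or cabinet; the larger cutter stands in the tray's hole, shank end within 4 mm of the hole's axis and at least 17 mm below its mouth, tilted less than 0.15 rad, let go (all of step 2 and horizontal distance between cutter and tray_hole below 0.004 m and z of cutter in the frame of tray_hole below -0.017 m and angle between cutter's own z axis and vertical below 0.15 rad and contact force between the fingers and cutter below 0.1 N and velocity of joint tray between -0.01 and 0.01 m/s and linear speed of cutter below 0.02 m/s).
It fails at once if tray or cabinet pressed harder than 20 N (contact force between any of the fingers, the arm and cabinet above 20 N).
It fails at once if the small cutter moved by more than 20 mm (distance of small_cutter from where it was at the start of the episode above 0.02 m).
It fails at once if a bystander moved by more than 30 mm (distance of any of tape, push_block, spanner, glue, wax, fence, offcut from where it was at the start of the episode above 0.03 m).
It also fails if it takes over 61 s, if anything falls off the work surface, if the arm or the gripper's body presses on something with over 40 N, if the wrist force passes 120 N, or if a joint passes its speed limit or range.

ROBOT

A 6-joint arm with a two-finger parallel gripper is mounted at the origin on the work surface. World frame = base frame: x ahead of the robot, y to its left, z up, the work surface at z = 0. Lengths are in m, angles in rad, forces in N, time in s.
With the tool pointing down it reaches from about 0.25 to 0.725 m from the base axis. Payload 4 kg.
Tool frame: the origin (TCP) lies midway between the tips of the shut fingers; the grasp point (between the pads) lies 19 mm behind it (bot.grip_point_offset is the distance from the TCP to the grasp point, in m); z points along the fingers, y is the line along which they close (so a half turn about z gives the same grasp; the last joint's range is limited). The gripper opens to 85 mm and grips with 20 to 120 N. Pads are 22 mm wide; open, the fingers measure 114 mm over their backs; the gripper's body (76 mm by 85 mm) begins 54 mm behind the grasp point. The pads swing forward as they close: fully open they stand 13 mm farther back than shut.
Start: joints at [-1.209, 0.241, 0.005, 1.335, 0, 1.571], TCP at [0.177, -0.468, 0.231] pointing down, gripper open.
Joint ranges: [-2.72, 2.72], [-1.05, 1.87], [-1.09, 1.28], [-1.99, 2.15], [-1.42, 1.44], [-3.14, 3.14]. Speed limits (rad/s): [2.79, 2.79, 3.14, 3.14, 3.14, 3.14].

INTERFACE

Orientations are given as a unit quaternion [x, y, z, w].
In Python, from workcell import bot gives the robot as it stands.
- The arm moves only by the tool step_arm, never from a script. Its argument "targets" is text: rows parted by semicolons, each of 7 numbers parted by spaces: the opening, from -1 (shut) to 1 (fully open), so that 0 is half open, then the shift along the world's x, y, z normalised to -1 to 1, where 1 is 0.5 m, then the turn, a rotation vector about the world's x, y, z normalised to -1 to 1, where 1 is pi/4 rad. In form: gripper x y z wx wy wz; .... A call has 1 to 10 rows; each row is the pose to reach, as a shift and turn from the pose commanded when the call began; what a row does not reach only later rows make up. A row lasts 1/12 s, in which the tool goes at most 41.7 mm and 7.16 degrees, less where a joint would pass 70% of its speed; a pose out of reach is approached as far as the arm can. A call with a number of a shift or a turn outside -1 to 1 is refused whole. A call with a gripper value outside its range is refused whole. The fingers move at their own pace and stop on an object; the grip force is fixed at half the most. Time passes only in rows, so rows that repeat a pose let the fingers close. It gives the time, the measured TCP pose, the force, the opening and the grip force at its end, in the units of the state.
- bot.get_obs(): the state, without advancing time (a new reading comes with each control period).
- bot.camera(name): name is "scene" or "side" or "wrist"; returns the picture (384x512x3 uint8, red, green, blue); there is no depth.
- bot.camera_info(name): a dict with "vertical_fov" (degrees; the focal length in pixels is half the picture's height over the tangent of half this angle, whatever the lens; pixels are square), "cx", "cy" (the principal point, pixels), "pose" (4x4, takes a point from camera to world coordinates). Camera axes: x right, y up, looking along -z (the intrinsics and any distortion apply to the point x, -y, -z); pixel columns grow to the right and rows downward; lengths in m; the calibration is good to about 2 mm. A picture is of the moment at which its call begins: read the wrist's pose just before it. camera_info takes no time and is no camera call; for the wrist camera it gives the pose at the moment of the call.
- bot.job_done(): hands the job in; it is judged then, once.
The state is a dict: "clock": time; "joint_pos": joint angles; "joint_vel": joint speeds; "tau": joint torques, N m; "eef_pos": TCP position; "tool_rot": TCP orientation; "ft_force": force on the tool from outside, world axes, zero at the start; "ft_torque": the same for the moment, N m; "grip_width": finger opening in m; "grasp_force": force on a finger pad.
Only numpy, scipy, OpenCV 4.12 (cv2) and the standard library are available. Lean on these libraries where they do the work, as an engineer would, in place of code of your own. Each camera call takes 0.05 s, during which the arm holds its last target. There are 200 camera calls.

## Working session

There is one attempt and no reset: what is moved stays moved. The work goes in short steps, Python scripts to look and compute and a tool call to move; the robot and the scene stay as the last step left them, time stands still between calls to the robot, and variables do not carry over. Pictures are saved under pics/ and viewed, at most 10 in all, crops included, and the job is handed in when it is done.

Besides the shell and the picture viewer there is one more tool, called as name(argument=value, ...) on one line, values as JSON. step_arm: Moves the arm, as the interface text tells. Scaled input: -1 to 1 covers 0.5 m each way for a shift and pi/4 rad each way for a turn. Its arguments: {"type":"object","properties":{"targets":{"type":"string"}},"required":["targets"]}

```bash
mkdir -p pics; cat > h.py <<'E'
from workcell import bot
import numpy as np, cv2
def snap(n,f):
    i=bot.camera_info(n); im=bot.camera(n); cv2.imwrite('pics/'+f,im[:,:,::-1]); np.save('pics/'+f+'.npy',np.array(i['pose'])); return im,i
def ray(i,u,v,P=None):
    P=np.array(i['pose'] if P is None else P); f=192/np.tan(np.radians(i['vertical_fov'])/2)
    d=P[:3,:3]@np.array([(u-i['cx'])/f,-(v-i['cy'])/f,-1]); return P[:3,3],d
def atz(i,u,v,z,P=None):
    o,d=ray(i,u,v,P); return o+d*(z-o[2])/d[2]
def tri(rs):
    A=np.zeros((3,3));b=np.zeros(3)
    for o,d in rs:
        d=d/np.linalg.norm(d);M=np.eye(3)-np.outer(d,d);A+=M;b+=M@o
    return np.linalg.solve(A,b)
E
python3 - <<'E'
from h import *
np.set_printoptions(precision=4,suppress=True)
ims=[]
for n in ['scene','side']:
    im,i=snap(n,n+'0.png'); print(n,i); ims.append(im)
im,i=snap('wrist','wrist0.png'); print(i); ims.append(im)
o=bot.get_obs(); print(o)
E
```

```text
scene {'vertical_fov': 51.29853754341311, 'cx': 251.344344691138, 'cy': 192.5815194479257, 'pose': array([[-0.2778, -0.8239,  0.494 ,  1.3627],
       [ 0.9606, -0.2394,  0.1408,  0.2291],
       [ 0.0023,  0.5137,  0.858 ,  1.5112],
       [ 0.    ,  0.    ,  0.    ,  1.    ]])}
side {'vertical_fov': 56.9926738660256, 'cx': 255.15023453162053, 'cy': 187.0576883248556, 'pose': array([[-0.776 ,  0.4139, -0.476 , -0.0092],
       [-0.6308, -0.5044,  0.5897,  0.6491],
       [ 0.004 ,  0.7578,  0.6524,  0.8259],
       [ 0.    ,  0.    ,  0.    ,  1.    ]])}
{'vertical_fov': 58.02502010770991, 'cx': 258.4798025512149, 'cy': 193.10402773273012, 'pose': array([[ 0.3538,  0.8931,  0.2779,  0.2466],
       [-0.9353,  0.3385,  0.1027, -0.44  ],
       [-0.0023, -0.2963,  0.9551,  0.3728],
       [ 0.    ,  0.    ,  0.    ,  1.    ]])}
{'clock': 0.15, 'joint_pos': array([-1.209 ,  0.2412,  0.004 ,  1.3352,  0.    ,  1.5708]), 'joint_vel': array([ 0.0001, -0.0025,  0.0045,  0.0007, -0.0004, -0.0014]), 'tau': array([ -0.0001, -37.2635,  25.2639,   0.0124,  -0.    ,   0.    ]), 'eef_pos': array([ 0.1768, -0.4672,  0.2306]), 'tool_rot': array([ 0.9837,  0.1799, -0.0001, -0.0008]), 'ft_force': array([-0.4185, -0.7143, -0.5873]), 'ft_torque': array([ 0.0467, -0.0367,  0.0383]), 'grasp_force': 0.0, 'grip_width': 0.0858160811324193}
```

View pics/scene0.png

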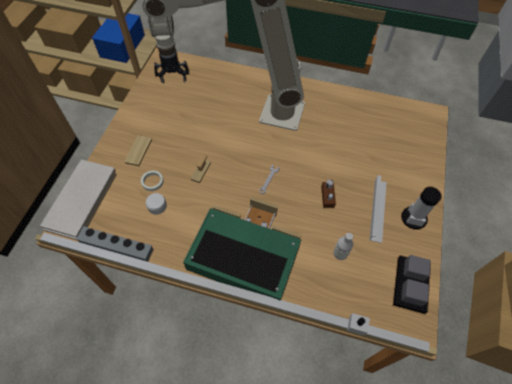

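View pics/side0.png

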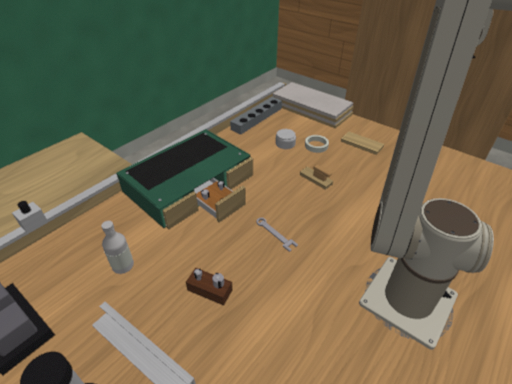

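The scene view shows the rest at about (328,194) with two cutters, and the open tray at (262,213) with its front at (264,208). In the side view the rest is at (209,287), its cutters at (198,273) and (218,281). The tray front is at (231,203).

```bash
python3 - <<'E'
from h import *
np.set_printoptions(precision=4,suppress=True)
s=bot.camera_info('scene');d=bot.camera_info('side')
for n,a,b in [('headsA',(329,183),(198,272)),('headsB',(329,194),(218,280)),('trayfront top',(264,205),(232,198))]:
    print(n,tri([ray(s,*a),ray(d,*b)]),atz(s,*a,.08),atz(d,*b,.08))
out=[]
for n,c,r in [('scene',(240,165),(110,100)),('side',(110,130),(150,180))]:
    im=cv2.imread(f'pics/{n}0.png')[c[1]:c[1]+r[1],c[0]:c[0]+r[0]]
    k=min(390/r[0],600/r[1]); im=cv2.resize(im,None,fx=k,fy=k,interpolation=2); print(k)
    out.append(np.pad(im,((0,600-im.shape[0]),(0,400-im.shape[1]),(0,0))))
cv2.imwrite('pics/crop0.png',np.hstack(out))
E
```

```text
headsA [0.4232 0.3123 0.0997] [0.4013 0.2969 0.08  ] [0.4392 0.3217 0.08  ]
headsB [0.4149 0.2972 0.0285] [0.4549 0.3068 0.08  ] [0.3837 0.3069 0.08  ]
trayfront top [0.57   0.0547 0.065 ] [0.581  0.0605 0.08  ] [0.5578 0.0614 0.08  ]
3.5454545454545454
2.6
```

View pics/crop0.png

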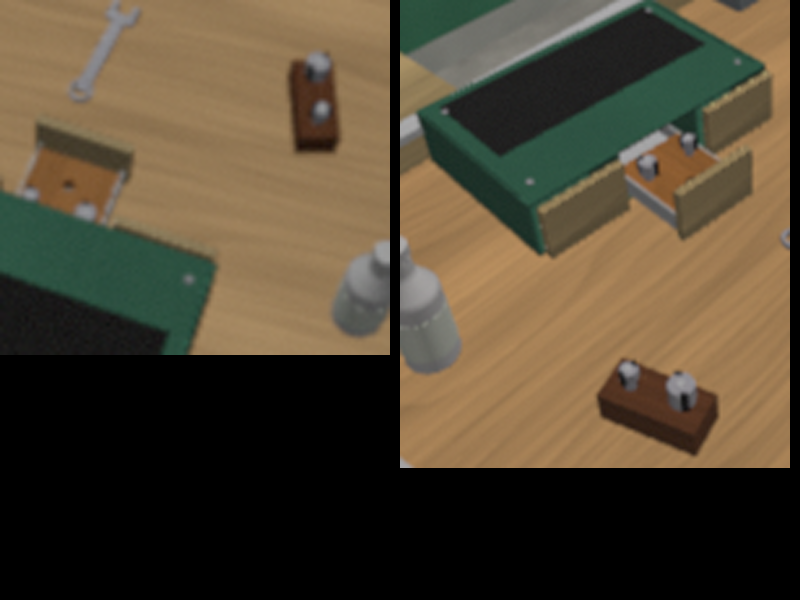

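```bash
python3 - <<'E'
from h import *
np.set_printoptions(precision=4,suppress=True)
s=bot.camera_info('scene');d=bot.camera_info('side')
S=lambda u,v:(240+u/3.5455,165+v/3.5455)
D=lambda u,v:(110+(u-400)/2.6,130+v/2.6)
P=[('big',S(318,60),D(682,384)),('small',S(320,110),D(628,372)),('frontL',S(38,121),D(751,152)),('frontR',S(132,150),D(678,190)),('hole',S(69,184),D(0,0)),('cabR',S(216,264),D(425,112))]
for n,a,b in P: print(n,tri([ray(s,*a),ray(d,*b)]),atz(s,*a,.075),atz(d,*b,.075))
E
```

```text
big [0.3908 0.2988 0.0738] [0.3918 0.299  0.075 ] [0.3901 0.299  0.075 ]
small [0.45  0.315 0.059] [0.46   0.3139 0.075 ] [0.4404 0.3222 0.075 ]
frontL [ 0.5629 -0.0033  0.0713] [ 0.5668 -0.0002  0.075 ] [ 0.5597 -0.0033  0.075 ]
frontR [0.5764 0.113  0.0829] [0.5736 0.1148 0.075 ] [0.5821 0.1042 0.075 ]
hole [0.8612 0.3276 0.4656] [0.6365 0.0567 0.075 ] [1.6779 0.4552 0.075 ]
cabR [0.7621 0.2621 0.2136] [0.6869 0.2391 0.075 ] [0.9411 0.2064 0.075 ]
```

step_arm(targets="1 0.2 0.75 0.1 0 0 0; 1 0.2 0.75 0.1 0 0 0; 1 0.2 0.75 0.1 0 0 0; 1 0.2 0.75 0.1 0 0 0; 1 0.2 0.75 0.1 0 0 0; 1 0.2 0.75 0.1 0 0 0; 1 0.2 0.75 0.1 0 0 0; 1 0.2 0.75 0.1 0 0 0; 1 0.2 0.75 0.1 0 0 0; 1 0.2 0.75 0.1 0 0 0")

```text
clock: 0.98
eef_pos: [0.2772, -0.089, 0.282]
tool_rot: [0.983, 0.182, 0.001, -0.0]
ft_force: [-0.6, -0.6, -0.0]
grip_width: 0.0854
grasp_force: 0.0
```

```bash
python3 -c "
from h import *
print(bot.get_obs()['joint_pos'])"
```

```text
[-3.12363147e-01 -2.02273445e-01 -3.17455552e-01  1.45431220e+00
  1.63981086e-03  2.46248282e+00]
```

step_arm(targets="1 0.16 0.74 -0.04 0 0 0.16; 1 0.16 0.74 -0.04 0 0 0.32; 1 0.16 0.74 -0.04 0 0 0.48; 1 0.16 0.74 -0.04 0 0 0.64; 1 0.16 0.74 -0.04 0 0 0.8; 1 0.16 0.74 -0.04 0 0 1; 1 0.16 0.74 -0.04 0 0 1; 1 0.16 0.74 -0.04 0 0 1; 1 0.16 0.74 -0.04 0 0 1")

```text
clock: 1.73
eef_pos: [0.3557, 0.2756, 0.2612]
tool_rot: [0.84, 0.543, -0.0, 0.0]
ft_force: [0.3, -1.6, -0.3]
grip_width: 0.0856
grasp_force: 0.0
```

step_arm(targets="1 0 0 0 0 0 1; 1 0 0 0 0 0 1; 1 0 0 0 0 0 1; 1 0 0 0 0 0 1; 1 0 0 0 0 0 1; 1 0 0 0 0 0 1; 1 0 0 0 0 0 1")

```text
clock: 2.32
eef_pos: [0.3559, 0.2733, 0.2611]
tool_rot: [0.566, 0.824, -0.0, -0.0]
ft_force: [-1.3, -0.3, 0.1]
grip_width: 0.0851
grasp_force: 0.0
```

step_arm(targets="1 0 0 0 0 0 1; 1 0 0 0 0 0 1; 1 0 0 0 0 0 1; 1 0 0 0 0 0 1; 1 0 0 0 0 0 1; 1 0 0 0 0 0 1; 1 0 0 0 0 0 1")

```text
clock: 2.9
eef_pos: [0.3559, 0.2732, 0.2612]
tool_rot: [0.208, 0.978, -0.0, -0.0]
ft_force: [0.2, 0.1, -0.2]
grip_width: 0.0856
grasp_force: 0.0
```

step_arm(targets="1 0 0 0 0 0 0.4; 1 0 0 0 0 0 0.4; 1 0 0 0 0 0 0.4; 1 0 0 0 0 0 0.4")

```text
clock: 3.23
eef_pos: [0.3559, 0.2732, 0.2612]
tool_rot: [0.054, 0.999, -0.0, -0.0]
ft_force: [0.0, 0.7, -0.0]
grip_width: 0.0851
grasp_force: 0.0
```

```bash
python3 - <<'E'
from h import *
snap('wrist','w1.png')
im=cv2.imread('pics/w1.png'); cv2.imwrite('pics/w1b.png',cv2.resize(im,(800,600),interpolation=2))
o=bot.get_obs();print(o['joint_pos'],o['eef_pos'])
E
```

```text
[ 6.54707280e-01  1.27607245e-01 -5.66797362e-02  1.38718695e+00
 -9.91334930e-06  7.65694198e-01] [0.35595573 0.27324875 0.26123138]
```

View pics/w1b.png

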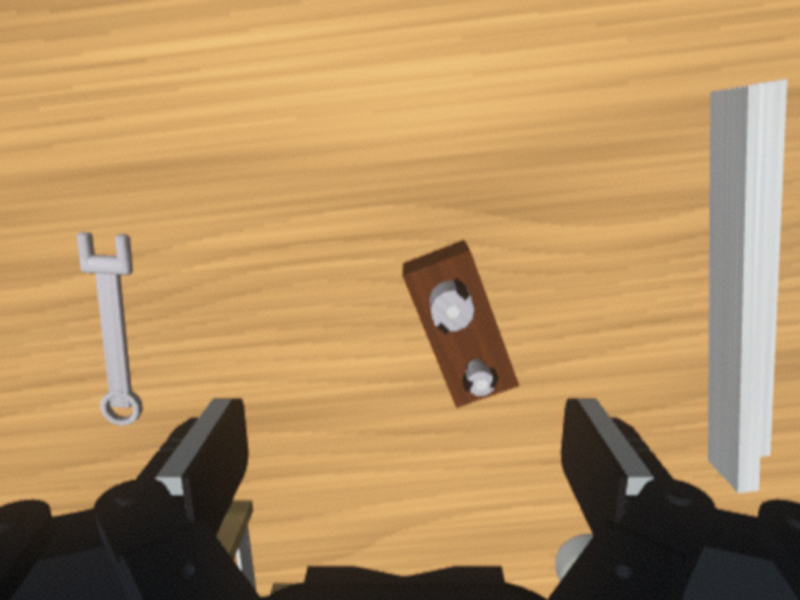

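The wrist view (800 px scale) shows the large head's top centred near (452,311) and the small one at (480,383), between the open fingers' columns.

```bash
python3 - <<'E'
from h import *
np.set_printoptions(precision=4,suppress=True)
w=bot.camera_info('wrist');s=bot.camera_info('scene');d=bot.camera_info('side')
S=lambda u,v:(240+u/3.5455,165+v/3.5455)
D=lambda u,v:(110+(u-400)/2.6,130+v/2.6)
k=.64
print(w['pose'])
r=ray(w,452*k,311*k)
print(atz(w,452*k,311*k,.076),atz(w,480*k,383*k,.066),tri([r,ray(s,*S(318,60)),ray(d,*D(682,384))]))
E
```

```text
[[ 0.1109 -0.9491 -0.2947  0.2795]
 [ 0.9938  0.106   0.0327  0.2822]
 [ 0.0002 -0.2966  0.955   0.4036]
 [ 0.      0.      0.      1.    ]]
[0.3902 0.3008 0.076 ] [0.4474 0.316  0.066 ] [0.3907 0.2996 0.0743]
```

step_arm(targets="1 0.068 0.054 -0.22 0 0 0; 1 0.068 0.054 -0.22 0 0 0; 1 0.068 0.054 -0.22 0 0 0; 1 0.068 0.054 -0.22 0 0 0; 1 0.068 0.054 -0.22 0 0 0")

```text
clock: 3.7
eef_pos: [0.3888, 0.2994, 0.1497]
tool_rot: [0.055, 0.998, -0.002, -0.002]
ft_force: [-0.1, 0.4, -0.2]
grip_width: 0.0852
grasp_force: 0.0
```

```bash
python3 - <<'E'
from h import *
snap('wrist','w2.png')
im=cv2.imread('pics/w2.png'); cv2.imwrite('pics/w2b.png',cv2.resize(im[134:384,100:412],None,fx=2.4,fy=2.4,interpolation=2))
E
```

```text
(no output)
```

View pics/w2b.png

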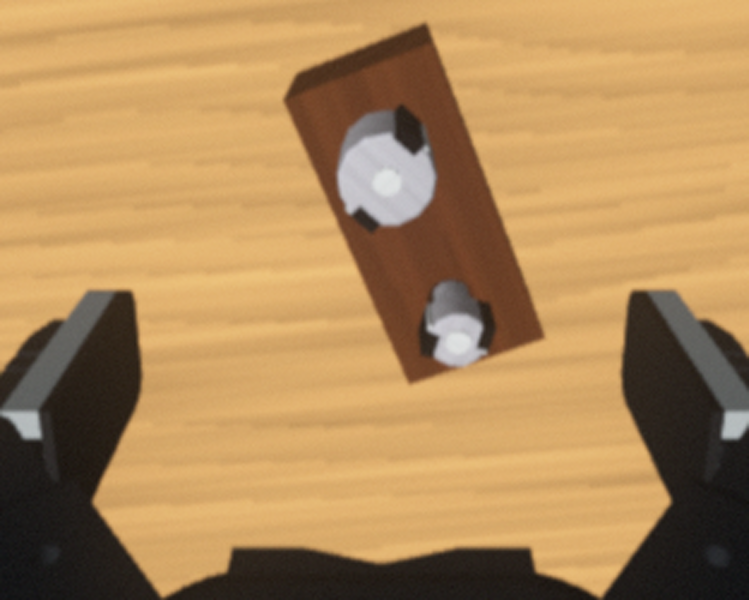

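The crop (2.4x, offset 100,134) shows the large head's top centre at (387,181) and the small one's at (458,343).

```bash
python3 - <<'E'
from h import *
np.set_printoptions(precision=4,suppress=True)
w=bot.camera_info('wrist');P1=np.load('pics/w1.png.npy')
f=lambda u,v:(100+u/2.4,134+v/2.4)
k=.64
print(atz(w,*f(387,181),.076),atz(w,*f(458,343),.066),tri([ray(w,*f(387,181)),ray(w,452*k,311*k,P1)]),bot.get_obs()['eef_pos'])
E
```

```text
[0.3921 0.3021 0.076 ] [0.4513 0.3179 0.066 ] [0.3939 0.3016 0.0677] [0.3897 0.3001 0.1517]
```

step_arm(targets="1 0.004 0.003 -0.08 0 0 0; 1 0.004 0.003 -0.15 0 0 0; 1 0.004 0.003 -0.19 0 0 0; 1 0.004 0.003 -0.21 0 0 0; 1 0.004 0.003 -0.213 0 0 0; 1 0.004 0.003 -0.213 0 0 0; 1 0.004 0.003 -0.213 0 0 0")

```text
clock: 4.33
eef_pos: [0.3937, 0.3031, 0.0474]
tool_rot: [0.055, 0.998, 0.001, 0.002]
ft_force: [0.2, -0.3, 1.0]
grip_width: 0.0851
grasp_force: 0.0
```

step_arm(targets="-1 0 0 0 0 0 0; -1 0 0 0 0 0 0; -1 0 0 0 0 0 0; -1 0 0 0 0 0 0; -1 0 0 0 0 0 0; -1 0 0 0 0 0 0; -1 0 0 0 0 0 0; -1 0 0 0 0 0 0")

```text
clock: 5.0
eef_pos: [0.3924, 0.3019, 0.0455]
tool_rot: [0.055, 0.998, 0.0, 0.0]
ft_force: [-0.5, -1.5, 5.6]
grip_width: 0.0266
grasp_force: 58.9
```

step_arm(targets="-1 0 0 0.03 0 0 0; -1 0 0 0.1 0 0 0; -1 0 0 0.18 0 0 0; -1 0 0 0.26 0 0 0; -1 0 0 0.34 0 0 0; -1 0 0 0.4 0 0 0; -1 0.1 -0.1 0.4 0 0 0")

```text
clock: 5.58
eef_pos: [0.4212, 0.2784, 0.2521]
tool_rot: [0.05, 0.999, 0.005, 0.004]
ft_force: [1.7, 1.2, -0.8]
grip_width: 0.0264
grasp_force: 60.7
```

step_arm(targets="-1 0.31 -0.38 0 0 0 0; -1 0.31 -0.38 0 0 0 0; -1 0.31 -0.38 0 0 0 0; -1 0.31 -0.38 0 0 0 0; -1 0.31 -0.38 0 0 0 0; -1 0.31 -0.38 0 0 0 0; -1 0.31 -0.38 0 0 0 0; -1 0.31 -0.38 0 0 0 0")

```text
clock: 6.25
eef_pos: [0.5771, 0.0804, 0.2433]
tool_rot: [0.057, 0.998, -0.0, -0.001]
ft_force: [0.2, 1.0, -1.8]
grip_width: 0.0263
grasp_force: 60.7
```

```bash
python3 - <<'E'
from h import *
snap('wrist','w3.png')
im=cv2.imread('pics/w3.png'); cv2.imwrite('pics/w3b.png',cv2.resize(im,(800,600),interpolation=2))
o=bot.get_obs();print(o['joint_pos'],o['eef_pos'])
E
```

```text
[1.40552282e-01 4.04841195e-01 2.67858572e-01 1.43630475e+00
 5.94105225e-04 2.51883386e-01] [0.57634897 0.08172695 0.24370296]
```

View pics/w3b.png

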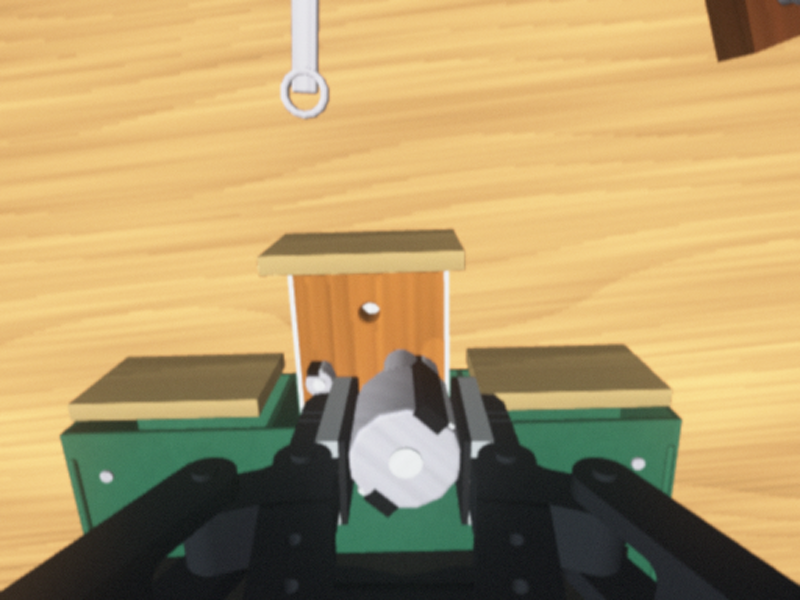

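Wrist view (800 px scale): the empty hole is at (369,312). The panel's top strip runs from (258,258) to (465,250) on the outer edge. The held head's top centre is at (406,461) and the shank end shows at about (402,352).

```bash
python3 - <<'E'
from h import *
np.set_printoptions(precision=4,suppress=True)
w=bot.camera_info('wrist');s=bot.camera_info('scene');k=.64
o=bot.get_obs();e=o['eef_pos'];print(e,o['tool_rot'])
q=lambda u,v,z:atz(w,u*k,v*k,z)
h=q(369,312,.034);print('hole',h,'scene',atz(s,240+69/3.5455,165+184/3.5455,.034))
a,b=q(258,258,.082),q(465,250,.082);print('front',a,b,(a+b)/2,np.degrees(np.arctan2(b[0]-a[0],b[1]-a[1])))
a,b=q(62,433,.086),q(680,417,.086);print('case',a,b,(a+b)/2,np.degrees(np.arctan2(b[0]-a[0],b[1]-a[1])))
t=q(406,460,e[2]+.029);print('head',t,t-e)
P=np.array(w['pose']);f=192/np.tan(np.radians(w['vertical_fov'])/2)
for dz in (.029,-.029):
    c=P[:3,:3].T@(np.r_[t[:2],e[2]+dz]-P[:3,3]);print((w['cx']+f*c[0]/-c[2])/k,(w['cy']+f*-c[1]/-c[2])/k, 6*f/-c[2]/k/1000)
E
```

```text
[0.5763 0.0817 0.2437] [ 0.0556  0.9985  0.     -0.0013]
hole [0.6127 0.0542 0.034 ] scene [0.6158 0.0518 0.034 ]
front [0.5579 0.0001 0.082 ] [0.5665 0.1185 0.082 ] [0.5622 0.0593 0.082 ] 4.143849928338478
case [ 0.6538 -0.1422  0.086 ] [0.6858 0.2427 0.086 ] [0.6698 0.0503 0.086 ] 4.7404649043442975
head [0.5747 0.0828 0.2727] [-0.0017  0.0011  0.029 ]
405.99999999999994 459.99999999999994 24.87645665601313
405.2675498098118 363.1075102146693 17.45917039877338
```

step_arm(targets="-1 0.076 -0.057 -0.08 0 0 0.04; -1 0.076 -0.057 -0.15 0 0 0.04; -1 0.076 -0.057 -0.21 0 0 0.04; -1 0.076 -0.057 -0.24 0 0 0.04; -1 0.076 -0.057 -0.248 0 0 0.04; -1 0.076 -0.057 -0.248 0 0 0.04; -1 0.076 -0.057 -0.248 0 0 0.04")

```text
clock: 6.88
eef_pos: [0.615, 0.0552, 0.1225]
tool_rot: [0.038, 0.999, 0.0, 0.001]
ft_force: [0.5, 0.2, -0.9]
grip_width: 0.0265
grasp_force: 60.6
```

```bash
python3 - <<'E'
from h import *
snap('wrist','w4.png')
im=cv2.imread('pics/w4.png'); cv2.imwrite('pics/w4b.png',cv2.resize(im[134:384,100:412],None,fx=2.4,fy=2.4,interpolation=2))
o=bot.get_obs();print(o['eef_pos'],o['tool_rot'])
E
```

```text
[0.61569789 0.05506552 0.12332378] [3.82601945e-02 9.99265995e-01 2.97795724e-04 1.88151072e-03]
```

View pics/w4b.png

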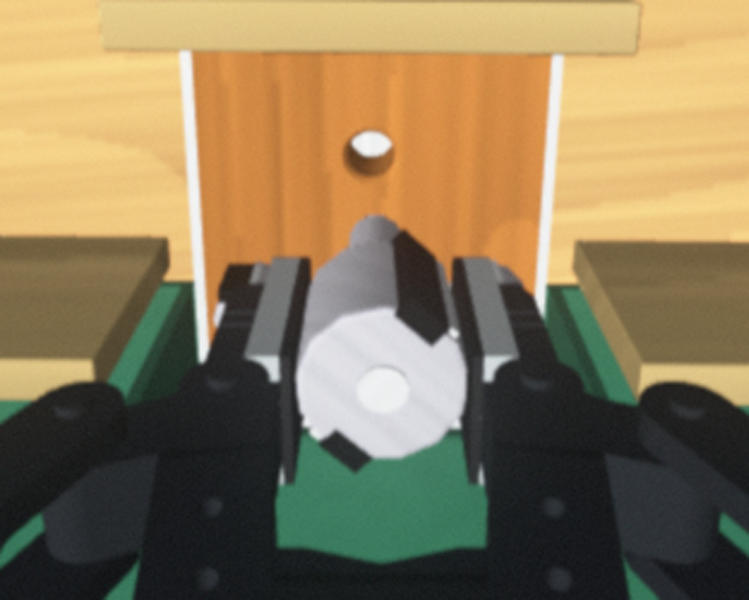

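The crop (2.4x, offset 100,134) shows the hole mouth centred at (369,153), the shank end's near edge at (375,215) and the head's top centre at (382,383).

```bash
python3 - <<'E'
from h import *
np.set_printoptions(precision=4,suppress=True)
w=bot.camera_info('wrist');s=bot.camera_info('scene')
e=bot.get_obs()['eef_pos'];print(e)
g=lambda u,v,z:atz(w,100+u/2.4,134+v/2.4,z)
h=g(369,153,.034);t=g(382,383,e[2]+.031)
tip=g(375,215,e[2]-.027)
P3=np.load('pics/w3.png.npy')
print('hole',h,'tri',tri([ray(w,100+369/2.4,134+153/2.4),ray(w,369*.64,312*.64,P3)]),'head',t,'tip edge',tip,'tip centre',tip+[.006,0,0],'\nh-t',h-t)
a,b=g(102,47,.082),g(638,52,.082);print('inner',a,b,(a+b)/2,np.degrees(np.arctan2(b[0]-a[0],b[1]-a[1])))
E
```

```text
[0.6157 0.0551 0.1233]
hole [0.6143 0.0524 0.034 ] tri [0.6149 0.0524 0.0308] head [0.6122 0.056  0.1543] tip edge [0.6082 0.055  0.0963] tip centre [0.6142 0.055  0.0963] 
h-t [ 0.0021 -0.0036 -0.1203]
inner [ 0.5691 -0.0031  0.082 ] [0.5795 0.1162 0.082 ] [0.5743 0.0565 0.082 ] 4.953914571379387
```

step_arm(targets="-1 0.0014 -0.006 -0.04 0 0 0; -1 0.0014 -0.006 -0.07 0 0 0; -1 0.0014 -0.006 -0.09 0 0 0; -1 0.0014 -0.006 -0.1 0 0 0; -1 0.0014 -0.006 -0.1 0 0 0; -1 0.0014 -0.006 -0.1 0 0 0; -1 0.0014 -0.006 -0.1 0 0 0")

```text
clock: 7.52
eef_pos: [0.6162, 0.0511, 0.0724]
tool_rot: [0.039, 0.999, 0.0, 0.001]
ft_force: [-0.2, 0.6, -1.5]
grip_width: 0.0261
grasp_force: 60.7
```

```bash
python3 - <<'E'
from h import *
snap('wrist','w5.png')
im=cv2.imread('pics/w5.png'); cv2.imwrite('pics/w5b.png',cv2.resize(im[134:384,100:412],None,fx=2.4,fy=2.4,interpolation=2))
o=bot.get_obs();print(o['eef_pos'],o['tool_rot'])
E
```

```text
[0.6162267  0.05108047 0.07233809] [3.89695678e-02 9.99239706e-01 1.62784360e-04 1.16479986e-03]
```

View pics/w5b.png

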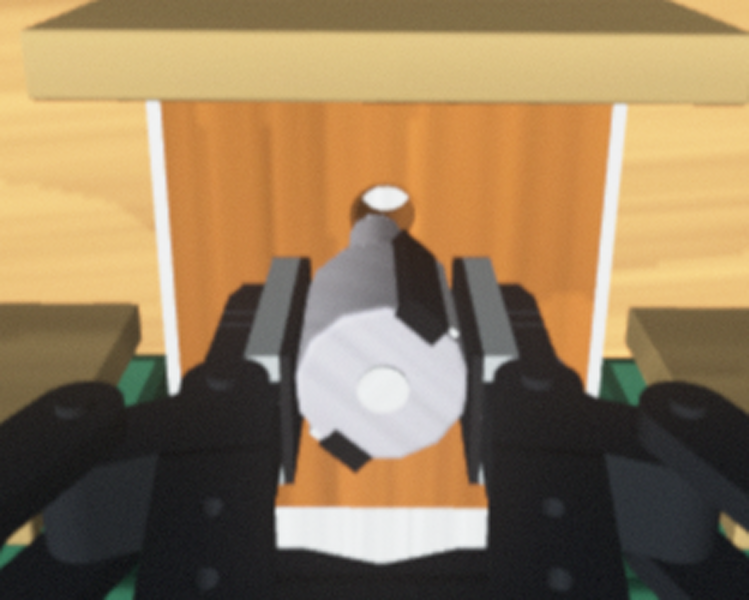

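The hole mouth is now at about (383,214), 64 px wide, partly hidden by the shank end, whose edge is still at (375,215).

```bash
python3 - <<'E'
from h import *
np.set_printoptions(precision=4,suppress=True)
w=bot.camera_info('wrist')
e=bot.get_obs()['eef_pos'];print(e)
g=lambda u,v,z:atz(w,100+u/2.4,134+v/2.4,z)
h=g(383,214,.034);tip=g(375,215,e[2]-.0275)+[.006,0,0]
print('hole',h,'edge width',g(351,212,.034)-g(415,212,.034),'top',g(383,185,.034),'tip',tip,'d',h-tip)
P4=np.load('pics/w4.png.npy');print(tri([ray(w,100+383/2.4,134+214/2.4),ray(w,100+369/2.4,134+153/2.4,P4)]))
E
```

```text
[0.6162 0.0511 0.0723]
hole [0.6133 0.0525 0.034 ] edge width [-0.0012 -0.0149  0.    ] top [0.6061 0.053  0.034 ] tip [0.6149 0.051  0.0448] d [-0.0016  0.0015 -0.0108]
[0.6127 0.0526 0.0353]
```

step_arm(targets="-1 -0.002 0.003 0 0 0 0; -1 -0.002 0.003 -0.012 0 0 0; -1 -0.002 0.003 -0.02 0 0 0; -1 -0.002 0.003 -0.026 0 0 0; -1 -0.002 0.003 -0.032 0 0 0; -1 -0.002 0.003 -0.036 0 0 0; -1 -0.002 0.003 -0.036 0 0 0")

```text
clock: 8.15
eef_pos: [0.6139, 0.0526, 0.0522]
tool_rot: [0.039, 0.999, 0.0, -0.001]
ft_force: [0.5, 1.0, -2.5]
grip_width: 0.0266
grasp_force: 60.9
```

Nine millimetres in with no resistance, so I continue.

step_arm(targets="-1 0 0 -0.006 0 0 0; -1 0 0 -0.012 0 0 0; -1 0 0 -0.018 0 0 0; -1 0 0 -0.022 0 0 0; -1 0 0 -0.024 0 0 0; -1 0 0 -0.024 0 0 0")

```text
clock: 8.65
eef_pos: [0.6141, 0.0525, 0.0406]
tool_rot: [0.039, 0.999, 0.0, -0.0]
ft_force: [0.3, 1.4, -1.9]
grip_width: 0.0263
grasp_force: 60.9
```

step_arm(targets="-1 0 0 -0.001 0 0 0; 0.2 0 0 -0.001 0 0 0; 0.2 0 0 -0.001 0 0 0; 0.2 0 0 -0.001 0 0 0; 0.2 0 0 -0.001 0 0 0; 0.2 0 0 -0.001 0 0 0; 0.2 0 0 -0.001 0 0 0; 0.2 0 0 -0.001 0 0 0")

```text
clock: 9.32
eef_pos: [0.6143, 0.0524, 0.0406]
tool_rot: [0.039, 0.999, -0.0, 0.0]
ft_force: [0.1, -0.5, 0.2]
grip_width: 0.0513
grasp_force: 0.0
```

step_arm(targets="0.2 0 0 0.03 0 0 0; 0.2 0 0 0.09 0 0 0; 0.2 0 0 0.16 0 0 0; 0.2 0 0 0.22 0 0 0; 0.2 0 0 0.26 0 0 0; 0.2 0 0 0.26 0 0 0; 0.2 -0.08 0 0.26 0 0 0; 0.2 -0.08 0 0.26 0 0 0")

```text
clock: 9.98
eef_pos: [0.5622, 0.0517, 0.1642]
tool_rot: [0.039, 0.999, -0.001, -0.011]
ft_force: [-2.4, -0.8, -2.3]
grip_width: 0.0513
grasp_force: 0.0
```

```bash
python3 - <<'E'
from h import *
snap('wrist','w6.png')
im=cv2.imread('pics/w6.png'); cv2.imwrite('pics/w6b.png',cv2.resize(im,(800,600),interpolation=2))
o=bot.get_obs();print(o['eef_pos'],o['tool_rot'])
E
```

```text
[0.56696334 0.05195958 0.16636947] [ 3.88428258e-02  9.99223684e-01 -8.40255903e-04 -6.52372382e-03]
```

View pics/w6b.png

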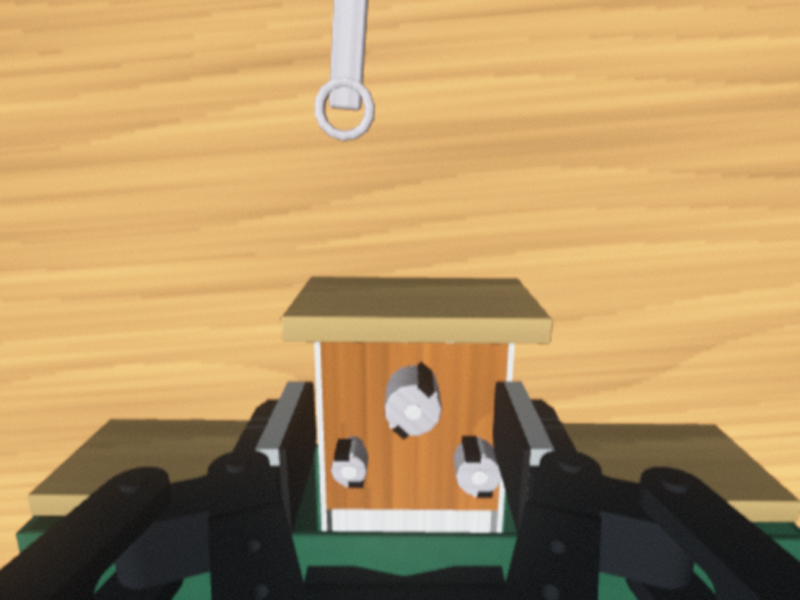

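step_arm(targets="-1 -0.06 0.008 0 0 0 0; -1 -0.118 0.016 0 0 0 0; -1 -0.118 0.016 0 0 0 0; -1 -0.118 0.016 -0.05 0 0 0; -1 -0.118 0.016 -0.12 0 0 0; -1 -0.118 0.016 -0.19 0 0 0; -1 -0.118 0.016 -0.24 0 0 0; -1 -0.118 0.016 -0.256 0 0 0; -1 -0.118 0.016 -0.256 0 0 0; -1 -0.118 0.016 -0.256 0 0 0")

```text
clock: 10.87
eef_pos: [0.5162, 0.0605, 0.0431]
tool_rot: [0.039, 0.999, 0.0, 0.0]
ft_force: [-0.7, -0.6, 0.4]
grip_width: 0.0002
grasp_force: 0.0
```

```bash
python3 - <<'E'
from h import *
np.set_printoptions(precision=4,suppress=True)
w=bot.camera_info('wrist');P=np.load('pics/w6.png.npy');k=.64
g=lambda u,v,z:atz(w,u*k,v*k,z,P)
print('head',g(413,411,.07)); a,b=g(283,319,.082),g(552,319,.082);print((a+b)/2)
o=bot.get_obs();print(o['eef_pos'],o['ft_force'],o['grip_width'])
E
```

```text
head [0.6122 0.0524 0.07  ]
[0.5616 0.0579 0.082 ]
[0.5162 0.0605 0.0431] [-0.6666 -0.5583  0.3644] 0.0002260578563546961
```

step_arm(targets="-1 0.02 -0.002 0 0 0 0; -1 0.04 -0.003 0 0 0 0; -1 0.05 -0.004 0 0 0 0; -1 0.056 -0.005 0 0 0 0; -1 0.062 -0.005 0 0 0 0; -1 0.068 -0.006 0 0 0 0; -1 0.074 -0.006 0 0 0 0; -1 0.08 -0.007 0 0 0 0; -1 0.086 -0.007 0 0 0 0; -1 0.092 -0.008 0 0 0 0")

```text
clock: 11.7
eef_pos: [0.5618, 0.0565, 0.0431]
tool_rot: [0.039, 0.999, 0.0, 0.0]
ft_force: [-2.1, 0.8, 5.0]
grip_width: 0.0003
grasp_force: 1.1
```

step_arm(targets="-1 0.006 0 0 0 0 0; -1 0.012 -0.001 0 0 0 0; -1 0.018 -0.001 0 0 0 0; -1 0.024 -0.002 0 0 0 0; -1 0.03 -0.002 0 0 0 0; -1 0.036 -0.003 0 0 0 0; -1 0.042 -0.003 0 0 0 0; -1 0.048 -0.004 0 0 0 0; -1 0.054 -0.004 0 0 0 0; -1 0.06 -0.005 0 0 0 0")

```text
clock: 12.53
eef_pos: [0.5919, 0.0539, 0.0431]
tool_rot: [0.039, 0.999, -0.0, 0.0]
ft_force: [-1.2, 0.7, 5.3]
grip_width: -0.0002
grasp_force: 1.1
```

step_arm(targets="-1 -0.004 0 0 0 0 0; -1 -0.008 0 0 0 0 0; -1 -0.012 0 0 0 0 0; -1 -0.012 0 0.004 0 0 0; -1 -0.012 0 0.008 0 0 0; -1 -0.012 0 0.008 0 0 0")

```text
clock: 13.03
eef_pos: [0.5854, 0.054, 0.0469]
tool_rot: [0.039, 0.999, 0.0, 0.0]
ft_force: [0.2, -0.3, 0.7]
grip_width: 0.0002
grasp_force: 0.0
```

```bash
python3 - <<'E'
from h import *
np.set_printoptions(precision=3,suppress=True)
im,i=snap('wrist','w7.png');im2,_=snap('side','s7.png')
o=bot.get_obs();print(o['eef_pos'],o['ft_force'],o['ft_torque'])
a=cv2.resize(im[150:384,100:412],(440,330),interpolation=2);b=cv2.resize(im2[110:230,150:270],(330,330),interpolation=2)
cv2.imwrite('pics/c7.png',np.hstack([a,b])[:,:,::-1])
E
```

```text
[0.585 0.054 0.047] [-0.861  0.262  0.783] [-0.033 -0.014  0.048]
```

View pics/c7.png

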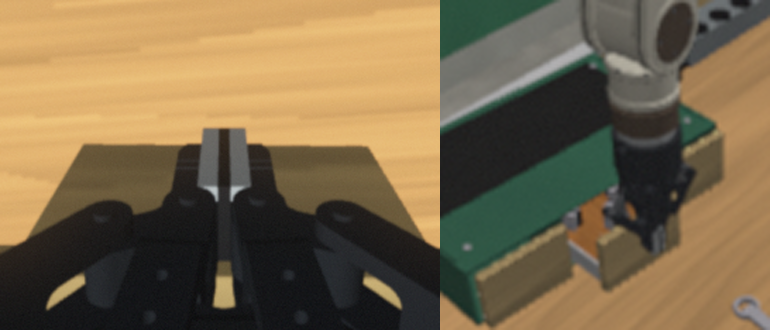

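The fingers are on the panel's outer face, but the linkage was probably resting on its top edge, which would explain the upward 5 N. I'll press 1 cm higher.

step_arm(targets="-1 0 0 0.02 0 0 0; -1 0.004 0 0.02 0 0 0; -1 0.008 0 0.02 0 0 0; -1 0.012 -0.001 0.02 0 0 0; -1 0.016 -0.001 0.02 0 0 0; -1 0.02 -0.002 0.02 0 0 0; -1 0.024 -0.002 0.02 0 0 0; -1 0.024 -0.002 0.02 0 0 0")

```text
clock: 13.8
eef_pos: [0.5976, 0.0528, 0.0562]
tool_rot: [0.039, 0.999, -0.0, -0.0]
ft_force: [0.1, 0.2, -0.3]
grip_width: 0.0002
grasp_force: 0.0
```

step_arm(targets="-1 0.003 0 0 0 0 0; -1 0.006 0 0 0 0 0; -1 0.009 -0.001 0 0 0 0; -1 0.012 -0.001 0 0 0 0; -1 0.015 -0.001 0 0 0 0; -1 0.018 -0.001 0 0 0 0; -1 0.021 -0.002 0 0 0 0; -1 0.024 -0.002 0 0 0 0; -1 0.024 -0.002 0 0 0 0")

```text
clock: 14.55
eef_pos: [0.6088, 0.0519, 0.0563]
tool_rot: [0.039, 0.999, -0.0, -0.001]
ft_force: [-4.2, 0.0, 2.0]
grip_width: -0.0001
grasp_force: 2.3
```

step_arm(targets="-1 0.002 0 0 0 0 0; -1 0.004 0 0 0 0 0; -1 0.006 0 0 0 0 0; -1 0.008 -0.001 0 0 0 0; -1 0.01 -0.001 0 0 0 0; -1 0.012 -0.001 0 0 0 0; -1 0.014 -0.001 0 0 0 0; -1 0.016 -0.001 0 0 0 0; -1 0.018 -0.001 0 0 0 0; -1 0.02 -0.002 0 0 0 0")

```text
clock: 15.38
eef_pos: [0.6181, 0.0511, 0.0563]
tool_rot: [0.039, 0.999, 0.0, -0.001]
ft_force: [-6.2, 1.3, 2.5]
grip_width: 0.0001
grasp_force: 3.2
```

step_arm(targets="-1 0.002 0 0 0 0 0; -1 0.004 0 0 0 0 0; -1 0.006 0 0 0 0 0; -1 0.006 0 0 0 0 0")

```text
clock: 15.72
eef_pos: [0.6212, 0.0508, 0.0562]
tool_rot: [0.039, 0.999, -0.0, -0.001]
ft_force: [-6.3, -0.3, 2.7]
grip_width: -0.0002
grasp_force: 3.1
```

step_arm(targets="-1 0.002 0 0 0 0 0; -1 0.004 0 0 0 0 0; -1 0.004 0 0 0 0 0")

```text
clock: 15.97
eef_pos: [0.623, 0.0507, 0.0562]
tool_rot: [0.039, 0.999, -0.0, -0.001]
ft_force: [-6.6, -0.4, 2.2]
grip_width: 0.0001
grasp_force: 3.2
```

step_arm(targets="-1 0.002 0 0 0 0 0; -1 0.004 0 0 0 0 0; -1 0.004 0 0 0 0 0")

```text
clock: 16.22
eef_pos: [0.6249, 0.0506, 0.0563]
tool_rot: [0.039, 0.999, -0.0, -0.001]
ft_force: [-6.3, -0.6, 3.6]
grip_width: 0.0004
grasp_force: 3.4
```

step_arm(targets="-1 0.002 0 0 0 0 0; -1 0.003 0 0 0 0 0; -1 0.003 0 0 0 0 0")

```text
clock: 16.47
eef_pos: [0.6262, 0.0504, 0.0562]
tool_rot: [0.039, 0.999, -0.001, -0.002]
ft_force: [-7.2, -1.0, 2.4]
grip_width: -0.0003
grasp_force: 3.6
```

step_arm(targets="-1 0.002 0 0 0 0 0; -1 0.003 0 0 0 0 0; -1 0.003 0 0 0 0 0")

```text
clock: 16.72
eef_pos: [0.6276, 0.0503, 0.0562]
tool_rot: [0.039, 0.999, -0.001, -0.002]
ft_force: [-8.3, -1.4, 3.0]
grip_width: -0.0004
grasp_force: 3.7
```

step_arm(targets="-1 0.002 0 0 0 0 0; -1 0.002 0 0 0 0 0")

```text
clock: 16.88
eef_pos: [0.6286, 0.0502, 0.0562]
tool_rot: [0.039, 0.999, -0.001, -0.002]
ft_force: [-7.4, -1.7, 2.8]
grip_width: 0.0002
grasp_force: 3.8
```

step_arm(targets="-1 0.002 0 0 0 0 0; -1 0.003 0 0 0 0 0; -1 0.003 0 0 0 0 0")

```text
clock: 17.13
eef_pos: [0.6299, 0.0501, 0.0563]
tool_rot: [0.039, 0.999, -0.001, -0.002]
ft_force: [-8.9, -2.4, 3.6]
grip_width: -0.0002
grasp_force: 3.9
```

step_arm(targets="-1 0.002 0 0 0 0 0; -1 0.002 0 0 0 0 0")

```text
clock: 17.3
eef_pos: [0.6309, 0.05, 0.0563]
tool_rot: [0.039, 0.999, -0.001, -0.002]
ft_force: [-8.6, -2.1, 3.6]
grip_width: 0.0
grasp_force: 4.0
```

step_arm(targets="-1 0.002 0 0 0 0 0; -1 0.002 0 0 0 0 0")

```text
clock: 17.47
eef_pos: [0.6318, 0.0499, 0.0563]
tool_rot: [0.039, 0.999, -0.001, -0.002]
ft_force: [-8.3, -3.4, 3.2]
grip_width: 0.0003
grasp_force: 4.1
```

step_arm(targets="-1 0.002 0 0 0 0 0; -1 0.002 0 0 0 0 0")

```text
clock: 17.63
eef_pos: [0.6329, 0.0499, 0.0563]
tool_rot: [0.039, 0.999, -0.001, -0.002]
ft_force: [-8.4, -3.2, 2.7]
grip_width: 0.0003
grasp_force: 3.9
```

step_arm(targets="-1 0.002 -0.001 0 0 0 0; -1 0.002 -0.001 0 0 0 0")

```text
clock: 17.8
eef_pos: [0.6341, 0.0497, 0.0563]
tool_rot: [0.039, 0.999, -0.001, -0.002]
ft_force: [-8.0, -2.2, 4.0]
grip_width: 0.0003
grasp_force: 3.8
```

step_arm(targets="-1 0.002 0 0 0 0 0; -1 0.002 0 0 0 0 0")

```text
clock: 17.97
eef_pos: [0.6352, 0.0497, 0.0563]
tool_rot: [0.039, 0.999, -0.001, -0.002]
ft_force: [-7.7, -2.1, 1.9]
grip_width: 0.0001
grasp_force: 3.6
```

step_arm(targets="-1 0.002 0 0 0 0 0; -1 0.002 0 0 0 0 0")

```text
clock: 18.13
eef_pos: [0.6362, 0.0496, 0.0563]
tool_rot: [0.039, 0.999, -0.001, -0.002]
ft_force: [-7.7, -1.8, 3.0]
grip_width: 0.0002
grasp_force: 3.6
```

step_arm(targets="-1 0.002 0 0 0 0 0; -1 0.002 0 0 0 0 0")

```text
clock: 18.3
eef_pos: [0.6369, 0.0495, 0.0563]
tool_rot: [0.039, 0.999, -0.001, -0.002]
ft_force: [-8.3, -1.3, 3.5]
grip_width: -0.0001
grasp_force: 4.0
```

step_arm(targets="-1 0.001 0 0 0 0 0; -1 0.001 0 0 0 0 0")

```text
clock: 18.47
eef_pos: [0.637, 0.0495, 0.0563]
tool_rot: [0.039, 0.999, -0.001, -0.002]
ft_force: [-9.1, -2.7, 4.5]
grip_width: 0.0003
grasp_force: 4.5
```

step_arm(targets="-1 0.001 0 0 0 0 0; -1 0.001 0 0 0 0 0")

```text
clock: 18.63
eef_pos: [0.6372, 0.0495, 0.0563]
tool_rot: [0.039, 0.999, -0.001, -0.003]
ft_force: [-9.5, -2.6, 4.2]
grip_width: 0.0006
grasp_force: 4.9
```

step_arm(targets="-1 0.002 0 0 0 0 0; -1 0.002 0 0 0 0 0")

```text
clock: 18.8
eef_pos: [0.6375, 0.0495, 0.0562]
tool_rot: [0.039, 0.999, -0.001, -0.003]
ft_force: [-11.9, -1.7, 6.3]
grip_width: 0.0004
grasp_force: 5.8
```

step_arm(targets="-1 0.002 0 0 0 0 0; -1 0.002 0 0 0 0 0")

```text
clock: 18.97
eef_pos: [0.6377, 0.0494, 0.0563]
tool_rot: [0.039, 0.999, -0.001, -0.004]
ft_force: [-13.7, -1.9, 7.9]
grip_width: 0.0002
grasp_force: 6.7
```

step_arm(targets="-1 0 0 0 0 0 0; -1 -0.004 0 0 0 0 0; -1 -0.01 0.001 0 0 0 0; -1 -0.02 0.002 0 0 0 0; -1 -0.03 0.003 0 0 0 0; -1 -0.05 0.004 0 0 0 0; -1 -0.08 0.006 0 0 0 0; -1 -0.12 0.01 0 0 0 0; -1 -0.18 0.01 0 0 0 0; -1 -0.24 0.01 0.1 0 0 0")

```text
clock: 19.8
eef_pos: [0.524, 0.0551, 0.0862]
tool_rot: [0.039, 0.999, -0.001, -0.006]
ft_force: [-1.0, -0.2, -0.8]
grip_width: 0.0001
grasp_force: 0.0
```

step_arm(targets="-1 -0.12 0 0.2 0 0 0; -1 -0.12 0 0.2 0 0 0; -1 -0.12 0 0.2 0 0 0; -1 -0.12 0 0.2 0 0 0; -1 -0.12 0 0.2 0 0 0; -1 -0.12 0 0.2 0 0 0; -1 -0.12 0 0.2 0 0 0; -1 -0.12 0 0.2 0 0 0; -1 -0.12 0 0.2 0 0 0; -1 -0.12 0 0.2 0 0 0")

```text
clock: 20.63
eef_pos: [0.4702, 0.0554, 0.1911]
tool_rot: [0.039, 0.999, -0.0, -0.001]
ft_force: [-0.6, -0.8, -0.5]
grip_width: -0.0003
grasp_force: 0.0
```

```bash
python3 - <<'E'
from h import *
im,_=snap('side','s8.png');im2,_=snap('scene','c8.png')
o=bot.get_obs();print(o['eef_pos'])
a=cv2.resize(im[120:240,110:260],(400,320),interpolation=2);b=cv2.resize(im2[180:300,180:330],(400,320),interpolation=2)
cv2.imwrite('pics/c8.png',np.hstack([a,b])[:,:,::-1])
E
```

```text
[0.47027196 0.05538049 0.19152703]
```

View pics/c8.png

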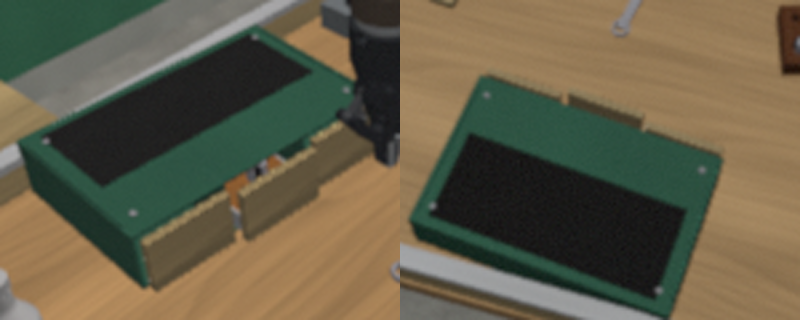

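The side crop shows the middle panel's top edge from (242,190) to (318,150), standing further out than its neighbours. In the scene crop it runs from (570,93) to (642,118). I'll compute the reading from those pixels.

```bash
python3 - <<'E'
from h import *
np.set_printoptions(precision=4,suppress=True)
s=bot.camera_info('scene');d=bot.camera_info('side')
k=400/150
S=lambda u,v:(180+(u-400)/k,180+v/k)
D=lambda u,v:(110+u/k,120+v/k)
n=np.array([.9965,-.083])
for i,f,L in [(s,S,{'mid':[(570,93),(642,118)],'outR':[(490,75),(562,97)],'outL':[(645,128),(720,153)]}),(d,D,{'mid':[(242,190),(318,150)],'outL':[(147,243),(230,193)],'outR':[(312,138),(365,108)]})]:
    for m,ps in L.items():
        for p in ps:
            q=atz(i,*f(*p),.082);print(m,q,'along x from case',(q[:2]-[.6698,.0503])@n)
E
```

```text
mid [ 0.6489 -0.0057  0.082 ] along x from case -0.01619839275047448
mid [0.6592 0.1095 0.082 ] along x from case -0.015460661249659894
outR [ 0.6533 -0.1319  0.082 ] along x from case -0.001369545351751581
outR [ 0.6588 -0.0153  0.082 ] along x from case -0.005548439264379495
outL [0.674 0.118 0.082] along x from case -0.0014799064972687052
outL [0.6826 0.2337 0.082 ] along x from case -0.002518045021979698
mid [0.6543 0.1023 0.082 ] along x from case -0.019769522696667336
mid [ 0.6354 -0.0113  0.082 ] along x from case -0.02921282794350828
outL [0.6718 0.2325 0.082 ] along x from case -0.0131690912024384
outL [0.6614 0.1151 0.082 ] along x from case -0.013736043480688121
outR [ 0.6576 -0.0244  0.082 ] along x from case -0.005960899715187073
outR [ 0.6468 -0.1162  0.082 ] along x from case -0.009084550007156885
```

Relative to the neighbouring fronts (19 mm out) the panel stands 13-14 mm further, a reading of about 0.020. That means it is held. I'll check once more numerically with the wrist camera.

step_arm(targets="-1 0.24 -0.01 0.06 0 0 0; -1 0.24 -0.01 0.06 0 0 0; -1 0.24 -0.01 0.06 0 0 0; -1 0.24 -0.01 0.06 0 0 0; -1 0.24 -0.01 0.06 0 0 0; -1 0.24 -0.01 0.06 0 0 0; -1 0.24 -0.01 0.06 0 0 0")

```text
clock: 21.32
eef_pos: [0.5889, 0.0504, 0.2218]
tool_rot: [0.039, 0.999, -0.0, -0.001]
ft_force: [0.4, -0.8, 0.4]
grip_width: -0.0
grasp_force: 0.0
```

```bash
python3 - <<'E'
from h import *
np.set_printoptions(precision=4,suppress=True)
im,w=snap('wrist','w9.png');print(bot.get_obs()['eef_pos'])
P=np.array(w['pose']);f=192/np.tan(np.radians(w['vertical_fov'])/2)
C=np.array([.6698,.0503]);ex=np.array([.9965,-.083]);ey=np.array([.083,.9965])
# sample the plane z=.082 along cabinet -x at several cabinet y: brightness and R-G vs distance out
ds=np.arange(.0,.072,.003)
for y in (-.13,-.1,-.045,-.035,.035,.045,.1,.13):
    row=[]
    for t in ds:
        p=np.r_[C-ex*t+ey*y,.082];c=P[:3,:3].T@(p-P[:3,3]);u=w['cx']+f*c[0]/-c[2];v=w['cy']-f*c[1]/-c[2]
        row.append('%3d/%3d'%tuple(im[int(round(v)),int(round(u)),:2]) if 0<=v<383.4 and 0<=u<511 else '--')
    print(y,' '.join(row))
E
```

```text
[0.5889 0.0505 0.2222]
-0.13  65/125  69/129 164/161 213/188 218/192 221/196 167/143 127/109 124/107 126/108 125/106 125/105 128/108 127/106 116/ 97 118/ 99 209/166 234/193 232/189 233/189 239/199 236/195 243/209 240/204
-0.1  66/126  68/127 170/162 210/185 218/191 223/197 153/134 124/107 124/106 126/106 123/104 125/105 130/110 133/113 117/ 99 116/ 95 221/176 236/196 237/197 234/192 236/196 238/197 239/200 243/208
-0.045 195/136 197/136 195/131 195/129 195/128 193/125 207/167 216/190 218/192 224/199 173/148 129/110 123/106 123/106 123/104 128/109 120/100 121/101 116/ 98 202/159 229/183 227/183 223/176 231/187
-0.035  45/ 42  76/ 58  94/ 65 128/ 85 195/127 202/132 204/164 216/190 218/191 225/199 173/150 123/107 124/107 125/105 123/104 131/110 124/104 122/102 115/ 97 153/123 232/189 228/184 228/182 233/191
0.035 193/126 200/130 200/132 200/130 204/132 205/134 201/152 212/186 215/190 222/197 179/156 126/106 127/107 127/108 124/104 131/110 133/112 133/112 117/101 200/158 234/192 237/197 239/199 234/192
0.045  62/112  66/118  70/121  69/120  64/107  66/112 139/143 211/186 217/192 223/195 181/156 128/109 124/106 131/110 129/110 132/111 132/113 135/112 187/148 227/181 233/192 234/194 240/201 234/192
0.1  62/122  67/124 185/170 214/189 218/193 221/197 131/115 123/106 120/101 124/105 122/103 126/107 128/110 128/108 114/ 96 117/ 99 240/204 238/198 236/197 243/209 243/207 240/202 230/183 231/185
0.13  66/124  67/125 199/177 213/187 216/190 220/195 131/114 119/103 122/103 126/107 126/105 127/107 127/109 132/114 116/ 95 127/105 240/203 242/207 236/195 235/196 241/204 241/206 238/197 237/196
```

Same result: the neighbours' outer edge is at 18 mm and the tray's at 30 mm, giving a reading of about 0.019. It is caught and steady, so I'm handing in.

```bash
python3 -c "
from h import *
print(bot.job_done())"
```

```text
the job is handed in; nothing more can be done
None
```

The larger cutter is in the tray's hole and released, and the tray is held by its catch at a reading of about 0.019 with the hand clear; the job was handed in at about 21 s (no verdict returned), the wrist force while pressing peaked at about 16 N, and I viewed 11 pictures, one over the limit of 10.

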